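Make up the weighing kit and the viewing kit

TASK

Make up two inspection kits from the stock on the table, setting each thing flat on the tray floor in the middle of its bay, upright (the torch lying along its bay), and leave the tin and the tape roll alone. The tray with three bays takes the rubber stamp in the bay next to the pull tab, the vial in the middle bay and the brass weight in the bay at the other end. The tray with two bays takes the torch in the long bay and the loupe in the short one.

Things in the scene. Friction and masses are not known exactly. Their poses are not given: they have to be found in the camera images.
- three_bay_tray: Aluminium tray with a grey floor, three equal bays in a row along its y and a flat black loop-shaped pull tab 32 mm beyond its +y end. 112 (x) x 192 mm (y), fixed. Origin: middle of its underside, on the table, z up. Floor 3 mm thick, walls 3 mm thick, tops 11 mm above the table. Bays 106 x 60 mm inside, centred on x = 0, y = +63.5 mm (next to the tab), 0 (middle), -63.5 mm (other end).
- two_bay_tray: Aluminium tray with a grey floor, two unequal bays, no tab. 112 (x) x 192 mm (y), fixed. Origin: middle of its underside, on the table, z up. Floor 3 mm thick, walls 3 mm thick, tops 11 mm above the table. Short bay 106 (x) x 60 mm (y) inside, centre x = 0, y = +63.5 mm; long bay 106 (x) x 124 mm (y), centre x = 0, y = -31.5 mm.
- torch_center (a point): Centre of the loose black pocket torch lying on its side: 110 mm long along its y, 32 mm wide and high (a 32 mm square section to the touch), 90 g. The point is 16 mm above its underside; z up.
- loupe_center (a point): Centre of the loose black watchmaker's loupe, a short waisted cylinder standing upright, 38 mm across and 30 mm high, 35 g. The point is 15 mm above its underside; z up.
- vial_center (a point): Centre of the loose white sample vial with a white screw cap, standing upright, 26 mm across and 52 mm high, 30 g. The point is 26 mm above its underside; z up.
- brass_weight_center (a point): Centre of the loose brass check weight standing upright: a cylinder 29 mm across with a narrower knob on top, 30 mm high over all, 200 g. Its side tapers in above 19 mm. The point is 15 mm above its underside; z up.
- rubber_stamp_center (a point): Centre of the loose wooden hand stamp standing upright: foot block 28 mm (x) by 52 mm (y) and 14 mm high, above it a round stem 20 mm thick, then from 37 to 76 mm a round handle 26 mm thick, 60 g. The point is on the handle's axis, 38 mm above its underside; z up.
- parts_tin_center (a point): Centre of a loose flat white round tin, 62 mm across and 20 mm high, that stands among the stock and is in neither kit; the point is 10 mm above its underside. Leave it alone.
- tape_roll_center (a point): Centre of a loose roll of parcel tape lying flat, 93 mm across and 49 mm high, at the right of the stock; the point is 24.5 mm above its underside. Leave it alone.
Things that resemble listed ones, but are neither listed nor needed, are in the scene too. Leave any blue look-alike of the part that bears rubber_stamp_center alone.

How it is judged:
By the outcome, as a careful person would: the job done as asked, in the order asked, and still so for the second after the job is handed in, with the robot touching nothing.
It also fails if it takes over 128 s, if anything falls off the work surface, if the arm or the gripper's body presses on something with over 40 N, if the wrist force passes 120 N, or if a joint passes its speed limit or range.

ROBOT

A 7-joint arm with a two-finger parallel gripper is mounted at the origin on a cart in front of the work surface, level with it; the furniture and walls round the work are solid. World frame = base frame: x ahead of the robot, y to its left, z up, the work surface at z = 0. Lengths are in m, angles in rad, forces in N, time in s.
With the tool pointing down it reaches from about 0.425 to 0.925 m from the base axis. Payload 6.8 kg.
Tool frame: the origin (TCP) lies midway between the tips of the shut fingers; the grasp point (between the pads) lies 19 mm behind it; z points along the fingers, y is the line along which they close (so a half turn about z gives the same grasp; the last joint's range is limited). The gripper opens to 85 mm and grips with 20 to 120 N. Pads are 22 mm wide; open, the fingers measure 114 mm over their backs; the gripper's body (76 mm by 85 mm) begins 54 mm behind the grasp point. The pads swing forward as they close: fully open they stand 13 mm farther back than shut.
Start: joints at [1.056, 0.477, 0.022, 1.555, -0.011, 1.109, -0.083], TCP at [0.267, -0.62, 0.231] pointing down, gripper open.
Joint ranges: [-2.96, 2.96], [-0.34, 2.1], [-1.41, 1.46], [0.24, 2.44], [-1.37, 4.51], [0.17, 1.92], [-2.96, 2.96]. Speed limits (rad/s): [2.39, 2.39, 3.14, 3.14, 3.14, 3.14, 3.14].

INTERFACE

Orientations are given as a unit quaternion [w, x, y, z].
In Python, from station import * gives the robot as it stands.
- The arm moves only by the shell command python3 -m creep 'ROWS' [FORCE]. ROWS is JSON, a list of rows, each a list of 7 numbers: the gripper command: -1 is shut, 1 is fully open, values between are in proportion, then the shift along the world's x, y, z in mm, then the turn, a rotation vector about the world's x, y, z in rad. A call has 1 to 5 rows; each row shifts and turns the commanded pose from where the row before left it; what a row does not reach is not made up. A row lasts 1/8 s, in which the tool goes at most 62.5 mm and 10.7 degrees, less where a joint would pass 70% of its speed; a pose out of reach is approached as far as the arm can. A call is refused whole if a number of a shift passes 62.5 or a number of a turn 0.188, either way. A call with a gripper value outside its range is refused whole. The fingers move at their own pace and stop on an object; FORCE is the grip in N (left out, the last holds). Time passes only in rows, so rows that do not move let the fingers close. It gives the time, the measured TCP pose, the force, the opening and the grip force at its end, in the units of the state.
- get_obs(): the state, without advancing time (a new reading comes with each control period).
- read_camera(name): name is "scene" or "side" or "wrist"; returns (picture, depth): 400x640x3 uint8, red, green, blue; 400x640 float32, m along the optical axis (not along the pixel's ray), 0 where there is no reading.
- camera_params(name): a dict with "intrinsics" (3x3 intrinsics, pixels), "cam_to_world" (4x4, takes a point from camera to world coordinates); the wrist camera has in their place "mount" (4x4, takes a point from camera to tool coordinates, whose origin is the TCP and whose axes are the flange's). Camera axes: x right, y up, looking along -z (the intrinsics and any distortion apply to the point x, -y, -z); pixel columns grow to the right and rows downward; lengths in m; the calibration is good to about 2 mm. The wrist camera is an equidistant fisheye: a pixel r from the principal point sees the ray r / f radians off the axis. A picture is of the moment at which its call begins: read the wrist's pose just before it. camera_params takes no time and is no camera call.
- hand_in(): hands the job in; it is judged then, once.
The state is a dict: "t": time; "q": joint angles; "joint_vel": joint speeds; "joint_torque": joint torques, N m; "eef_pos": TCP position; "tool_rot": TCP orientation; "contact_force": force on the tool from outside, world axes, zero at the start; "torque": the same for the moment, N m; "gripper_width": opening from 0.0 (shut) to 1.0 (fully open); "grasp_force": force on a finger pad.
Only numpy, scipy, OpenCV 4.12 (cv2) and the standard library are available. Lean on these libraries where they do the work, as an engineer would, in place of code of your own. Each camera call takes 0.05 s, during which the arm holds its last target. There are 200 camera calls.

## Working session

There is one attempt and no reset: what is moved stays moved. The work goes in short steps, Python scripts to look and compute and a shell command to move; the robot and the scene stay as the last step left them, time stands still between calls to the robot, and variables do not carry over. Pictures are saved under pics/ and viewed, at most 18 in all, crops included, and the job is handed in when it is done.

```bash
mkdir -p pics; ls
python3 - <<'E'
from station import *
import cv2,numpy as np
for n in("scene","side"):
    im,d=read_camera(n); np.savez(f'pics/{n}.npz',im=im,d=d); cv2.imwrite(f'pics/{n}0.png',im[:,:,::-1])
    p=camera_params(n); print(n,{k:np.round(v,3).tolist() if not isinstance(v,str) else v for k,v in p.items()})
p=camera_params("wrist");print({k:np.round(v,4).tolist() for k,v in p.items()})
print(get_obs())
E
```

```text
pics
scene {'intrinsics': [[438.621, 0.0, 321.04], [0.0, 438.621, 201.159], [0.0, 0.0, 1.0]], 'cam_to_world': [[-0.727, 0.528, -0.439, -0.004], [-0.686, -0.564, 0.459, 0.443], [-0.006, 0.635, 0.773, 0.931], [0.0, 0.0, 0.0, 1.0]]}
side {'intrinsics': [[469.128, 0.0, 318.675], [0.0, 469.128, 198.662], [0.0, 0.0, 1.0]], 'cam_to_world': [[1.0, 0.023, -0.004, 0.502], [-0.013, 0.394, -0.919, -1.345], [-0.019, 0.919, 0.394, 0.613], [0.0, 0.0, 0.0, 1.0]]}
{'intrinsics': [[309.7069, 0.0, 322.1567], [0.0, 309.7069, 195.3424], [0.0, 0.0, 1.0]], 'mount': [[0.0006, 0.946, 0.3243, 0.0837], [1.0, -0.0004, -0.0007, 0.0005], [-0.0005, 0.3243, -0.946, -0.1433], [0.0, 0.0, 0.0, 1.0]]}
{'t': 0.1, 'q': array([ 1.05589371,  0.47771547,  0.02234005,  1.55632429, -0.01148604,
        1.10929533, -0.08314678]), 'joint_vel': array([ 0.00023804, -0.00366568, -0.00081792, -0.00174876,  0.00043004,
       -0.000452  ,  0.00050213]), 'joint_torque': array([ 3.93383714e-03, -5.97761786e+01,  1.61338560e+00, -2.81959569e+01,
        1.28089284e-02,  5.01219954e-03, -2.98145073e-05]), 'eef_pos': array([ 0.26686445, -0.61944256,  0.23043615]), 'tool_rot': array([-7.75036609e-04,  9.79386666e-01,  2.01992840e-01, -2.25279690e-04]), 'contact_force': array([0.0839585 , 0.20227618, 0.1419246 ]), 'torque': array([ 0.02057079, -0.02270805,  0.02576958]), 'grasp_force': 0.0, 'gripper_width': 1.0021731911267526}
```

View pics/scene0.png

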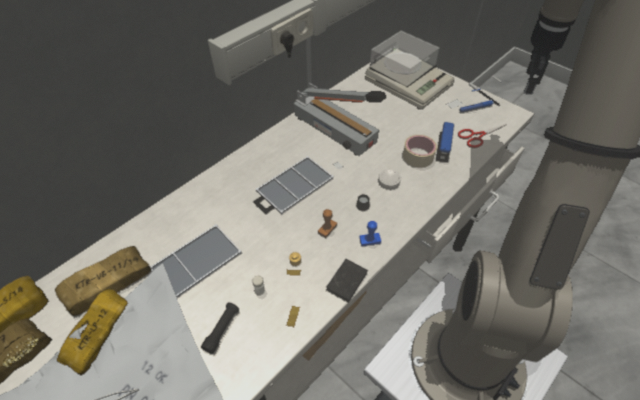

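View pics/side0.png

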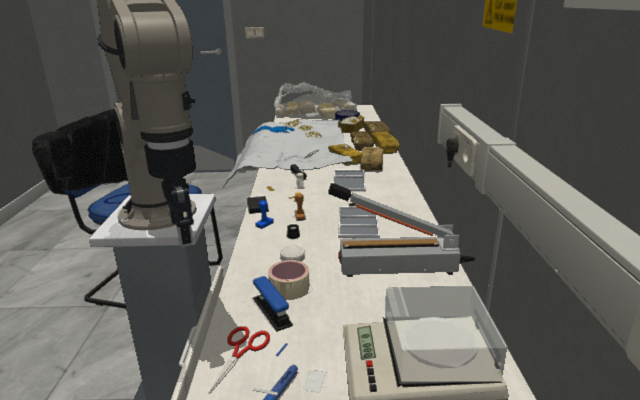

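The scene view shows:
- Three-bay tray at about (295,185), with its tab at (263,204); two-bay tray at (200,262).
- Torch (220,328), vial (258,285), brass weight (294,260), stamp (328,222), loupe (363,202).
- Leave alone: tin (389,179), tape (420,150), blue stamp (371,235).

```bash
cat > h.py <<'E'
import numpy as np,cv2
from station import *
def rays(n,u,v,p=None):
    p=p or camera_params(n);K=np.array(p["intrinsics"]);T=np.array(p["cam_to_world"])
    d=np.stack([(u-K[0,2])/K[0,0],-(v-K[1,2])/K[1,1],-np.ones_like(u,dtype=float)],-1)
    return T[:3,3],d@T[:3,:3].T
def plane(n,u,v,z):
    o,d=rays(n,np.asarray(u,float),np.asarray(v,float)); return o+d*((z-o[2])/d[...,2])[...,None]
def cloud(n,D):
    v,u=np.mgrid[:D.shape[0],:D.shape[1]]; o,d=rays(n,u.astype(float),v.astype(float)); return o+d*D[...,None]
E
python3 - <<'E'
from h import *
f=np.load('pics/scene.npz');im,D=f['im'],f['d'];P=cloud("scene",D)
P[D==0]=np.nan
tb=P[235:250,250:270];print("table z",np.nanmedian(tb[...,2]), np.nanmedian(P[310:320,250:260,2]),np.nanmedian(P[160:170,380:385,2]))
hsv=cv2.cvtColor(im,cv2.COLOR_RGB2HSV)
h=np.nan_to_num(P[...,2])
m=((h>.008)&(h<.12)).astype(np.uint8)
for nm,(u,v) in dict(torch=(220,328),vial=(258,285),weight=(294,260),stamp=(328,222),loupe=(363,202),tin=(389,179),blue=(371,235),tape=(420,150)).items():
    w=np.zeros_like(m);w[v-32:v+32,u-24:u+24]=m[v-32:v+32,u-24:u+24]
    n,l,s,c=cv2.connectedComponentsWithStats(w)
    k=min(range(1,n),key=lambda i:np.hypot(*(c[i]-(u,v))) if s[i,4]>20 else 99)
    q=P[l==k];zt=np.percentile(q[:,2],97)
    r=cv2.minAreaRect((q[:,:2]*1000).astype(np.float32));t=q[q[:,2]>zt-.006]
    print(nm,"n",len(q),"top z %.3f"%zt,"rect",np.round(r[0]),np.round(r[1]),round(r[2]),"topmean",np.round(t.mean(0)*1000),"topext",np.round(np.ptp(t[:,:2],axis=0)*1000),"low ctr",np.round(np.median(q[q[:,2]<.018][:,:2],axis=0)*1000))
c=im[130:370,140:440];cv2.imwrite('pics/c1.png',cv2.resize(c[...,::-1],None,fx=2.5,fy=2.5,interpolation=cv2.INTER_CUBIC))
# trays: dark pixels near table
for nm,(u,v,R) in dict(three=(295,185,50),two=(200,262,60)).items():
    w=np.zeros_like(m); w[v-R:v+R,u-R:u+R]=((hsv[...,2]<150)&(hsv[...,1]<70)&(np.abs(h-.005)<.02))[v-R:v+R,u-R:u+R]
    w=cv2.morphologyEx(w,cv2.MORPH_CLOSE,np.ones((5,5)))
    n,l,s,c=cv2.connectedComponentsWithStats(w);k=1+np.argmax(s[1:,4]);vv,uu=np.where(l==k)
    q=plane("scene",uu,vv,.008);r=cv2.minAreaRect((q[:,:2]*1000).astype(np.float32));print(nm,s[k],np.round(r[0]),np.round(r[1]),round(r[2],1),np.round(cv2.boxPoints(r)).tolist())
E
```

```text
table z 0.0007557724418676415 0.0008634241873397008 0.0008304329159430912
torch n 638 top z 0.034 rect [430. 309.] [ 31. 111.] 20 topmean [427. 318.  31.] topext [ 54. 107.] low ctr [422. 341.]
vial n 177 top z 0.055 rect [440. 188.] [24. 24.] 66 topmean [441. 188.  53.] topext [26. 23.] low ctr [432. 193.]
weight n 128 top z 0.032 rect [437.  74.] [27. 28.] 48 topmean [438.  74.  31.] topext [17. 18.] low ctr [428.  79.]
stamp n 290 top z 0.077 rect [447. -50.] [30. 55.] 9 topmean [445. -49.  75.] topext [21. 22.] low ctr [442. -41.]
loupe n 165 top z 0.032 rect [ 430. -173.] [32. 37.] 47 topmean [ 431. -175.   29.] topext [33. 34.] low ctr [ 421. -161.]
tin n 334 top z 0.023 rect [ 432. -292.] [60. 60.] 40 topmean [ 432. -292.   20.] topext [63. 62.] low ctr [ 426. -281.]
blue n 324 top z 0.077 rect [342. -98.] [52. 30.] 53 topmean [342. -96.  75.] topext [23. 24.] low ctr [340. -93.]
tape n 746 top z 0.051 rect [ 430. -430.] [90. 94.] 37 topmean [ 430. -430.   48.] topext [94. 95.] low ctr [ 428. -423.]
three [ 253  158   80   57 2335] [619. -85.] [227. 116.] 85.8 [[553.0, -193.0], [669.0, -202.0], [685.0, 24.0], [570.0, 33.0]]
two [ 140  227  102   71 2841] [617. 258.] [224. 116.] 85.3 [[551.0, 151.0], [666.0, 141.0], [684.0, 365.0], [569.0, 374.0]]
```

View pics/c1.png

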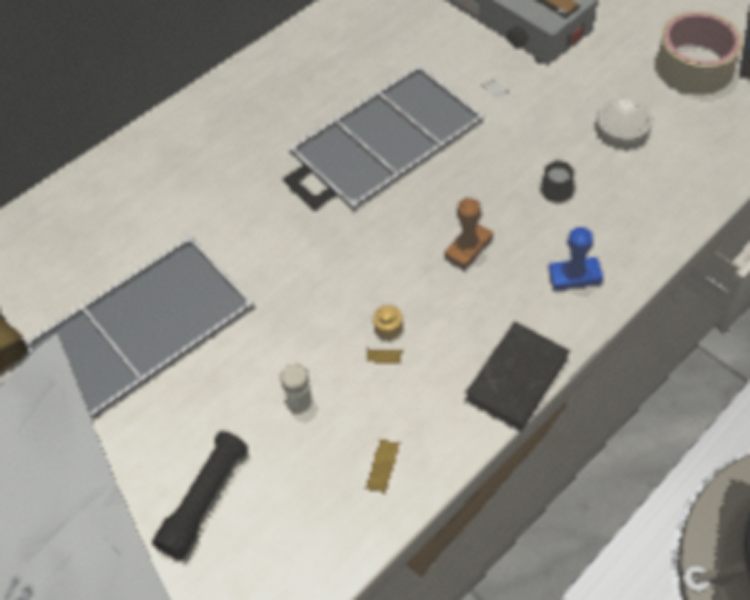

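The crop shows the layout clearly. The three-bay tray's tab is on the image-left (+y) end, and the two-bay tray's short bay is on the image-left (+y) side. I'll compute the tray poses from these corners and move to above the stamp.

```bash
python3 - <<'E'
from h import *
def g(pts,z=.011):
    a=np.array(pts,float)/2.5+(140,130); return plane("scene",a[:,0],a[:,1],z)[:,:2]*1000
for nm,c in dict(three=[(293,152),(418,71),(483,120),(355,208),(340,122),(395,175),(381,95),(437,145)],two=[(30,345),(190,241),(253,306),(93,415),(85,308),(140,378)]).items():
    q=g(c);e=(q[0]+q[3]-q[1]-q[2])/2
    print(nm,np.round(q).tolist(),"ctr",np.round(q[:4].mean(0)),"len",round(np.hypot(*e)),"yaw",round(np.degrees(np.arctan2(-e[0],e[1])),1))
E
python3 -m creep '[[1,18,57,-8,0,0,0],[1,18,57,-8,0,0,0],[1,18,57,-8,0,0,0],[1,18,57,-8,0,0,0],[1,18,57,-8,0,0,0]]' 40
python3 -m creep '[[1,18,57,-8,0,0,0],[1,18,57,-8,0,0,0],[1,18,57,-8,0,0,0],[1,18,57,-8,0,0,0],[1,18,57,-8,0,0,0]]'
python3 -m creep '[[1,0,0,0,0,0,0],[1,0,0,0,0,0,0]]'
python3 - <<'E'
from h import *
o=get_obs();im,D=read_camera("wrist");cv2.imwrite('pics/w1.png',im[...,::-1]);np.savez('pics/w1.npz',im=im,d=D,p=o['eef_pos'],r=o['tool_rot'])
E
```

```text
three [[674.0, -9.0], [661.0, -194.0], [552.0, -189.0], [566.0, -2.0], [669.0, -76.0], [568.0, -63.0], [665.0, -137.0], [564.0, -126.0]] ctr [613. -99.] len 186 yaw -4.1
two [[674.0, 328.0], [660.0, 145.0], [551.0, 152.0], [567.0, 330.0], [671.0, 267.0], [567.0, 277.0]] ctr [613. 239.] len 182 yaw -4.8
t: 0.72
eef_pos: [0.3573, -0.3329, 0.1909]
tool_rot: [-0.0, 0.979, 0.202, 0.0]
contact_force: [1.8, 0.3, 1.2]
gripper_width: 1.002
grasp_force: 0.0
t: 1.35
eef_pos: [0.4473, -0.0482, 0.1511]
tool_rot: [0.0, 0.979, 0.202, 0.0]
contact_force: [0.2, -0.2, 0.5]
gripper_width: 1.006
grasp_force: 0.0
t: 1.6
eef_pos: [0.4467, -0.0503, 0.151]
tool_rot: [0.0, 0.979, 0.202, -0.0]
contact_force: [0.3, -0.5, 0.1]
gripper_width: 0.998
grasp_force: 0.0
```

View pics/w1.png

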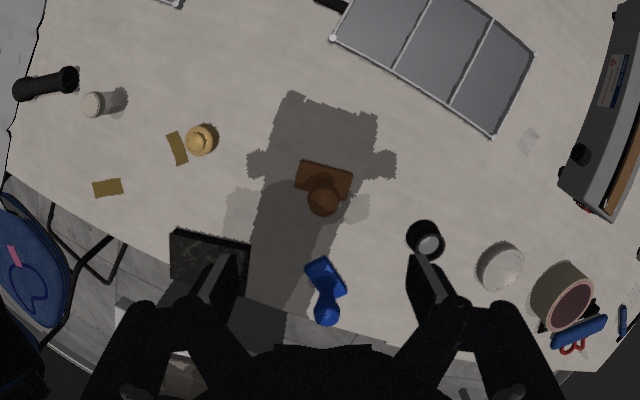

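The wrist view shows the stamp under the tool (handle top at (323,200), foot at about (325,178)), the weight (201,140), vial (95,103), loupe (427,238) and the three-bay tray's wall tops at (333,40), (493,136) and (533,55). I'll ray-cast these.

```bash
cat >> h.py <<'E'
from scipy.spatial.transform import Rotation as R
def wray(u,v,pos,q):
    p=camera_params("wrist");K=np.array(p["intrinsics"]);M=np.array(p["mount"])
    x=(np.asarray(u,float)-K[0,2])/K[0,0];y=(np.asarray(v,float)-K[1,2])/K[1,1];r=np.hypot(x,y)+1e-12
    d=np.stack([np.sin(r)*x/r,-np.sin(r)*y/r,-np.cos(r)],-1)
    Rt=R.from_quat(np.roll(q,-1)).as_matrix()
    return pos+Rt@M[:3,3], d@(Rt@M[:3,:3]).T
def wplane(u,v,z,pos,q):
    o,d=wray(u,v,pos,q);return o+d*((z-o[2])/d[...,2])[...,None]
def wcloud(D,pos,q):
    v,u=np.mgrid[:D.shape[0],:D.shape[1]];o,d=wray(u,v,pos,q)
    p=camera_params("wrist");M=np.array(p["mount"]);Rt=R.from_quat(np.roll(q,-1)).as_matrix();ax=-(Rt@M[:3,2])
    return o+d*(D/(d@ax))[...,None]
def look(name):
    o=get_obs();im,D=read_camera("wrist");cv2.imwrite(f'pics/{name}.png',im[...,::-1]);np.savez(f'pics/{name}.npz',im=im,d=D,p=o['eef_pos'],r=o['tool_rot']);return im,D,o['eef_pos'],o['tool_rot']
def blob(P,D,u,v,R=35,lo=.008,hi=.12,col=None):
    h=np.where(D>0,P[...,2],0);m=((h>lo)&(h<hi))
    if col is not None:m&=col
    w=np.zeros(m.shape,np.uint8);a,b=max(v-R,0),max(u-R,0);w[a:v+R,b:u+R]=m[a:v+R,b:u+R]
    n,l,s,c=cv2.connectedComponentsWithStats(w)
    k=min(range(1,n),key=lambda i:np.hypot(*(c[i]-(u,v))) if s[i,4]>20 else 999)
    q=P[l==k]*1000;zt=np.percentile(q[:,2],97);t=q[q[:,2]>zt-6];r=cv2.minAreaRect(q[:,:2].astype(np.float32))
    rt=cv2.minAreaRect(t[:,:2].astype(np.float32))
    return f"n {len(q)} top {zt:.0f} rect {np.round(r[0])} {np.round(r[1])} {r[2]:.0f} | toprect {np.round(rt[0],1)} {np.round(rt[1])}"
E
python3 - <<'E'
from h import *
f=np.load('pics/w1.npz');im,D,p,r=f['im'],f['d'],f['p'],f['r'];P=wcloud(D,p,r)
print("table z",np.median(P[250:270,60:100,2]),np.median(P[120:140,420:440,2]),np.median(P[200:210,400:405,2]))
for nm,u,v in(("weight",201,140),("vial",95,103),("loupe",427,238),("stamp",323,200),("torch",45,84),("tin",500,267)):print(nm,blob(P,D,u,v,R=38))
foot=wplane([303,352,346,295],[160,175,198,187],.014,p,r);print("foot",np.round(foot*1000).tolist())
print("handle",np.round(wplane([323],[200],.076,p,r)*1000))
t=wplane([333,493,533,393,450,430,487],[40,136,55,68,104,0,20],.011,p,r);print("tray",np.round(t*1000)[:,:2].tolist())
E
```

```text
table z -0.7656951424187903 0.0007322764900040968 0.0006763499917653848
weight n 791 top 31 rect [441.  73.] [28. 30.] 44 | toprect [441.2  73.5] [17. 18.]
vial n 914 top 54 rect [444. 186.] [25. 25.] 23 | toprect [444.3 186. ] [25. 25.]
loupe n 1038 top 31 rect [ 434. -174.] [34. 34.] 5 | toprect [ 434.4 -174.7] [33. 30.]
stamp n 2155 top 77 rect [449. -51.] [28. 52.] 8 | toprect [449.1 -51. ] [23. 23.]
torch n 1373 top 33 rect [432. 309.] [ 32. 114.] 20 | toprect [432.5 309.5] [ 25. 113.]
tin n 1612 top 21 rect [ 436. -294.] [63. 62.] 72 | toprect [ 435.5 -294.1] [63. 61.]
foot [[460.0, -26.0, 14.0], [465.0, -74.0, 14.0], [442.0, -78.0, 14.0], [433.0, -29.0, 14.0]]
handle [[452. -49.  76.]]
tray [[573.0, -7.0], [562.0, -191.0], [665.0, -198.0], [572.0, -67.0], [567.0, -132.0], [651.0, -72.0], [666.0, -133.0]]
```

```bash
python3 -m creep '[[1,2,0,-40,0,0,0],[1,0,0,-40,0,0,0],[1,0,0,-30,0,0,0],[1,0,0,0,0,0,0]]' 40
python3 -m creep '[[-1,0,0,0,0,0,0],[-1,0,0,0,0,0,0],[-1,0,0,0,0,0,0],[-1,0,0,0,0,0,0],[-1,0,0,0,0,0,0]]'
python3 -m creep '[[-1,0,0,20,0,0,0],[-1,0,0,50,0,0,0],[-1,0,0,40,0,0,0],[-1,0,0,0,0,0,0]]'
```

```text
t: 2.15
eef_pos: [0.4471, -0.0515, 0.0399]
tool_rot: [-0.0, 0.98, 0.201, -0.002]
contact_force: [0.3, 0.9, 0.6]
gripper_width: 0.999
grasp_force: 0.0
t: 2.78
eef_pos: [0.4498, -0.0498, 0.0423]
tool_rot: [0.0, 0.979, 0.202, 0.001]
contact_force: [-0.7, -0.0, 9.2]
gripper_width: 0.274
grasp_force: 38.8
t: 3.28
eef_pos: [0.4513, -0.05, 0.1543]
tool_rot: [0.001, 0.979, 0.202, 0.003]
contact_force: [0.2, 0.2, -1.2]
gripper_width: 0.275
grasp_force: 39.4
```

```bash
python3 -m creep '[[-1,21,1,0,0,0,0.168],[-1,21,2,0,0,0,0.168],[-1,21,1,0,0,0,0.168],[-1,21,2,0,0,0,0.168]]'
python3 -m creep '[[-1,21,1,0,0,0,0.168],[-1,21,2,0,0,0,0.168],[-1,21,2,0,0,0,0.168],[-1,21,2,0,0,0,0.168],[-1,0,0,0,0,0,0]]'
python3 -c "
from h import *
look('w2')"
```

```text
t: 3.78
eef_pos: [0.5329, -0.0439, 0.1501]
tool_rot: [-0.001, 0.857, 0.516, -0.001]
contact_force: [0.8, -0.7, -0.5]
gripper_width: 0.276
grasp_force: 39.4
t: 4.4
eef_pos: [0.6173, -0.0366, 0.1498]
tool_rot: [-0.001, 0.641, 0.768, 0.0]
contact_force: [-1.6, 0.6, -1.0]
gripper_width: 0.273
grasp_force: 39.4
```

View pics/w2.png

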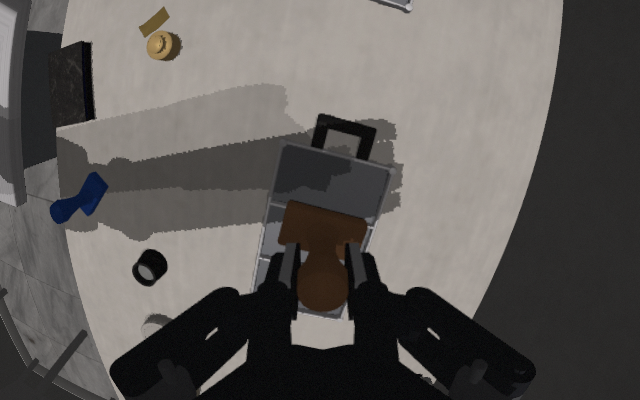

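The stamp is held upright over the tab-side bay. The tray's tab-end corners are at (281,146) and (391,168), the divider ends at about (268,205) and (377,226), and the foot's far edge runs (285,202)–(367,217).

Run:
```python
from h import *
f=np.load('pics/w2.npz');im,D,p,r=f['im'],f['d'],f['p'],f['r'];P=wcloud(D,p,r)
print(p,R.from_quat(np.roll(r,-1)).as_matrix()[:2,1])
t=wplane([281,391,268,377],[146,168,205,226],.011,p,r);print("tray",np.round(t*1000)[:,:2].tolist())
# wall points by height on the far end, sides
h=P[...,2];x=P[...,0]*1000;y=P[...,1]*1000
tr=(np.abs(h-.0075)<.006)&(x>540)&(x<700)&(y>-80)&(y<10)&(D>0);
m=(h>.0075)&tr
for ylo in(-55,-40,-25,-12):
    s=m&(y>ylo)&(y<ylo+8);print(ylo,s.sum(),np.round([np.percentile(x[s],2),np.percentile(x[s],98)]) if s.sum()>5 else '')
for xl in(580,600,620,640,655):
    s=m&(x>xl)&(x<xl+8)&(y>-25);print(xl,s.sum(),np.round([np.percentile(y[s],5),np.percentile(y[s],95)]) if s.sum()>5 else '')
print("floor z",np.median(h[165:185,310:350]),"table",np.median(h[120:140,230:250]))
E=wplane([285,367],[202,217],p[2]-.028,p,r);print("foot edge",np.round(E*1000).tolist())
rw=(im[...,0].astype(int)>im[...,2]*1.35+8)&(D>0)&(x>540)&(x<700)&(y>-80)&(y<0);rw[:240]&=True
q=P[rw&(h<.126)&(h>.1)&(np.arange(400)[:,None]<245)]*1000;rr=cv2.minAreaRect(q[:,:2].astype(np.float32));print(len(q),rr,np.percentile(q[:,2],[5,50,95]))
```

```text
[ 0.61733811 -0.03662397  0.14980079] [0.9839346  0.17852584]
tray [[574.0, -9.0], [679.0, -11.0], [569.0, -69.0], [680.0, -72.0]]
-55 55 [569. 681.]
-40 58 [570. 682.]
-25 53 [572. 683.]
-12 502 [573. 681.]
580 31 [-6. -3.]
600 152 [-7.  9.]
620 34 [-9. -7.]
640 96 [-10.   9.]
655 63 [-12.   8.]
floor z 0.0037196834969002446 table 0.000634458527021764
foot edge [[592.0, -21.0, 122.0], [642.0, -21.0, 122.0]]
2383 ((617.70458984375, -37.15205383300781), (27.356908798217773, 51.42922592163086), 85.27122497558594) [115.42056106 121.9090056  123.39126313]
```

```bash
python3 -m creep '[[-1,8,-2,-30,0,0,0],[-1,0,0,-35,0,0,0],[-1,0,0,-25,0,0,0],[-1,0,0,-6,0,0,0],[-1,0,0,-6,0,0,0]]'
python3 -m creep '[[-1,0,0,-2,0,0,0],[-1,0,0,0,0,0,0]]'
```

```text
t: 5.08
eef_pos: [0.6251, -0.0389, 0.0497]
tool_rot: [0.0, 0.641, 0.768, 0.0]
contact_force: [1.4, -0.6, -0.6]
gripper_width: 0.273
grasp_force: 39.4
t: 5.32
eef_pos: [0.6255, -0.0389, 0.048]
tool_rot: [0.0, 0.641, 0.768, 0.0]
contact_force: [0.4, 0.3, -0.8]
gripper_width: 0.274
grasp_force: 39.4
```

```bash
python3 -m creep '[[-1,0,0,-1.5,0,0,0],[-1,0,0,-1,0,0,0],[-1,0,0,0,0,0,0]]'
python3 -m creep '[[0,0,0,0,0,0,0],[0.2,0,0,0,0,0,0],[0.2,0,0,0,0,0,0],[0.2,0,0,50,0,0,0],[0.2,0,0,50,0,0,0]]'
python3 -m creep '[[0.2,0,0,0,0,0,0],[0.2,0,0,0,0,0,0]]'
python3 - <<'E'
from h import *
im,D,p,r=look('w3');P=wcloud(D,p,r);print(p)
h=P[...,2];x=P[...,0]*1000;y=P[...,1]*1000
rd=(im[...,0].astype(int)>im[...,2]*1.35+8)&(D>0)&(x>560)&(x<690)&(y>-80)&(y<0)&(h>.005)&(h<.09)
q=P[rd]*1000;print(len(q),cv2.minAreaRect(q[q[:,2]<22][:,:2].astype(np.float32)),q[:,2].max(),q[q[:,2]>72].mean(0))
s=(np.abs(h-.009)<.005)&(x>550)&(x<700)
for ylo in(-200,-160,-110,-85,-55,-35,-20):
    m=s&(y>ylo)&(y<ylo+8)&(D>0);print(ylo,m.sum(),np.round([np.percentile(x[m],2),np.percentile(x[m],98)]) if m.sum()>5 else '')
E
```

```text
t: 5.7
eef_pos: [0.6253, -0.039, 0.0454]
tool_rot: [0.0, 0.641, 0.768, 0.0]
contact_force: [-1.5, -0.8, 3.9]
gripper_width: 0.268
grasp_force: 39.8
t: 6.32
eef_pos: [0.6246, -0.0388, 0.1453]
tool_rot: [-0.001, 0.641, 0.768, -0.0]
contact_force: [0.6, -0.1, -0.2]
gripper_width: 0.601
grasp_force: 0.0
t: 6.58
eef_pos: [0.6247, -0.0392, 0.1443]
tool_rot: [-0.0, 0.641, 0.768, -0.0]
contact_force: [-0.7, 0.3, -1.2]
gripper_width: 0.602
grasp_force: 0.0
[ 0.62466083 -0.03917155  0.14434095]
2310 ((625.8973388671875, -40.22699737548828), (28.29302215576172, 51.2823486328125), 84.525146484375) 80.99554684690385 [625.41706252 -38.67568845  77.72470338]
-200 440 [592. 669.]
-160 146 [594. 673.]
-110 250 [566. 676.]
-85 258 [568. 678.]
-55 205 [570. 680.]
-35 265 [571. 682.]
-20 345 [573. 683.]
```

View pics/w3.png

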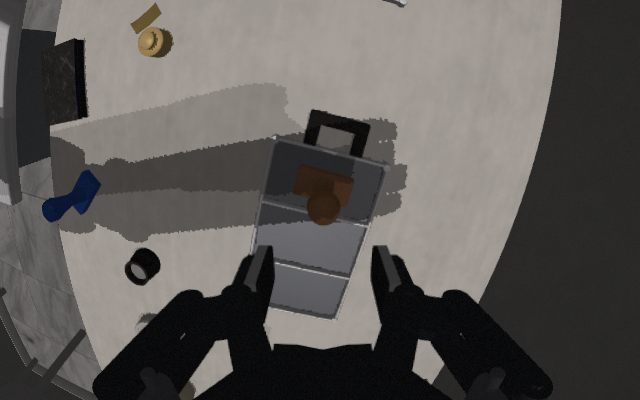

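The stamp stands centred in the tab-side bay, foot at about (323,187) in the picture. The vial is next; I also work out the bay rows from the divider pixels.

```bash
python3 -m creep '[[0.2,-36,45,-5,0,0,-0.127],[0.2,-36,45,-8,0,0,-0.127],[0.2,-36,45,-8,0,0,0],[0.2,-36,45,-8,0,0,0],[0.2,-36,45,-8,0,0,0]]' 30
python3 -m creep '[[0.2,0,0,0,0,0,0],[0.2,0,0,0,0,0,0]]'
python3 - <<'E'
from h import *
f=np.load('pics/w3.npz');p,r=f['p'],f['r']
print("3tray end,div1,div2,end mid", np.round(wplane([330,312,303,300],[151,214,270,311],.011,p,r)*1000)[:,:2].tolist())
P=wcloud(f['d'],p,r)*1000;h=P[...,2]
for k in(0,1):
    dx=8 if k else -8
    # profile along tray axis
    for s in range(-205,0,5):
        pass
ax=np.array([.07,.9975]);o=np.array([625.5,-39.])
d=(P[...,:2]-o);a=d@ax;b=d@np.array([ax[1],-ax[0]])
m=(f['d']>0)&(np.abs(b)>32)&(np.abs(b)<48)&(h>7.5)&(h<15)
hist,e=np.histogram(a[m],bins=np.arange(-170,45,2));print([(int(e[i]),int(n)) for i,n in enumerate(hist) if n>6])
im,D,p,r=look('w4');P=wcloud(D,p,r);print(p);h=P[...,2]
m=((np.hypot(P[...,0]-.444,P[...,1]-.186)<.03)&(h>.01)&(D>0));q=P[m]*1000;t=q[q[:,2]>48];print(len(q),q[:,2].max(),cv2.minAreaRect(t[:,:2].astype(np.float32)))
E
```

```text
t: 7.25
eef_pos: [0.4429, 0.1868, 0.1064]
tool_rot: [-0.0, 0.733, 0.68, -0.001]
contact_force: [0.0, 0.9, -0.2]
gripper_width: 0.602
grasp_force: 0.0
t: 7.5
eef_pos: [0.4447, 0.1855, 0.1069]
tool_rot: [-0.0, 0.733, 0.681, -0.001]
contact_force: [1.0, -0.1, -0.5]
gripper_width: 0.603
grasp_force: 0.0
3tray end,div1,div2,end mid [[627.0, -8.0], [621.0, -71.0], [622.0, -136.0], [627.0, -193.0]]
[(-160, 10), (-158, 40), (-96, 42), (-34, 28), (-32, 89), (-30, 13), (28, 24), (30, 81), (32, 31)]
[0.44468012 0.18545211 0.10691595]
15865 209.81504075267026 ((444.4874267578125, 190.05450439453125), (33.653350830078125, 58.156883239746094), 85.27684020996094)
```

```bash
python3 -m creep '[[0.2,0,0,-40,0,0,0],[0.2,0,0,-40,0,0,0],[0.2,0,0,-15,0,0,0],[0.2,0,0,0,0,0,0]]' 30
python3 -m creep '[[-1,0,0,0,0,0,0],[-1,0,0,0,0,0,0],[-1,0,0,0,0,0,0],[-1,0,0,0,0,0,0]]'
python3 -m creep '[[-1,0,0,10,0,0,0],[-1,0,0,30,0,0,0],[-1,0,0,40,0,0,0]]'
```

```text
t: 8.05
eef_pos: [0.445, 0.1852, 0.0122]
tool_rot: [-0.0, 0.733, 0.68, -0.001]
contact_force: [-0.2, 0.1, -0.4]
gripper_width: 0.602
grasp_force: 0.0
t: 8.55
eef_pos: [0.4462, 0.1864, 0.0141]
tool_rot: [0.001, 0.733, 0.68, 0.001]
contact_force: [0.1, -0.5, 6.3]
gripper_width: 0.292
grasp_force: 29.5
t: 8.93
eef_pos: [0.4443, 0.1858, 0.0937]
tool_rot: [-0.0, 0.733, 0.681, -0.001]
contact_force: [0.3, 0.3, -0.8]
gripper_width: 0.293
grasp_force: 29.5
```

```bash
python3 -m creep '[[-1,20,-48,16,0,0,0],[-1,20,-48,16,0,0,0],[-1,26,-48,4,0,0,0],[-1,36,-48,0,0,0,0],[-1,36,-48,0,0,0,0]]'
python3 -m creep '[[-1,38,-48,0,0,0,0],[-1,0,0,0,0,0,0],[-1,0,0,0,0,0,0]]'
python3 - <<'E'
from h import *
im,D,p,r=look('w5');P=wcloud(D,p,r)*1000;h=P[...,2];print(p)
m=(D>0)&(h>p[2]*1000-17)&(h<p[2]*1000+39)&(np.hypot(P[...,0]-p[0]*1000,P[...,1]-p[1]*1000)<40)&(im.min(-1)>100);q=P[m]
t=q[q[:,2]>np.percentile(q[:,2],60)];print(len(q),np.percentile(q[:,2],[2,50,98]),cv2.minAreaRect(q[:,:2].astype(np.float32)))
E
```

```text
t: 9.55
eef_pos: [0.584, -0.0556, 0.13]
tool_rot: [0.0, 0.733, 0.681, 0.0]
contact_force: [1.8, 0.7, -0.2]
gripper_width: 0.293
grasp_force: 29.5
t: 9.93
eef_pos: [0.6206, -0.1014, 0.129]
tool_rot: [-0.001, 0.733, 0.68, 0.0]
contact_force: [-0.9, -0.3, -1.2]
gripper_width: 0.291
grasp_force: 29.6
[ 0.62059405 -0.10137506  0.12897926]
30 [146.36258094 166.04257    167.90167323] ((620.68310546875, -104.0927734375), (18.631526947021484, 52.611995697021484), 85.50768280029297)
```

View pics/w5.png

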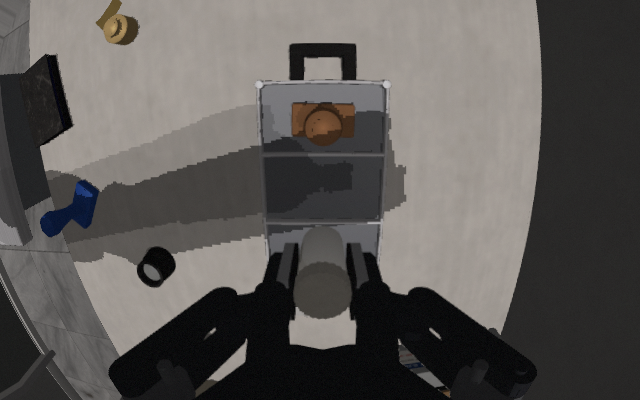

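The vial is held upright at (323,280) over the middle bay, and the stamp stands well centred in its own bay at (322,120). Lowering.

```bash
python3 -m creep '[[-1,0.5,-1,-40,0,0,0],[-1,0,0,-40,0,0,0],[-1,0,0,-22,0,0,0],[-1,0,0,-5,0,0,0],[-1,0,0,-2,0,0,0]]'
python3 -m creep '[[-1,0,0,-1.5,0,0,0],[-1,0,0,-1.5,0,0,0],[-1,0,0,0,0,0,0]]'
```

```text
t: 10.6
eef_pos: [0.6223, -0.1025, 0.0207]
tool_rot: [0.0, 0.733, 0.681, 0.001]
contact_force: [-0.1, 0.4, -0.6]
gripper_width: 0.293
grasp_force: 29.6
t: 10.98
eef_pos: [0.6218, -0.103, 0.0172]
tool_rot: [0.0, 0.733, 0.68, 0.0]
contact_force: [-0.4, -0.4, 0.5]
gripper_width: 0.295
grasp_force: 29.6
```

```bash
python3 -m creep '[[-1,0,0,-0.7,0,0,0],[0,0,0,0,0,0,0],[0.2,0,0,0,0,0,0],[0.2,0,0,0,0,0,0]]' 60
python3 -m creep '[[0.2,0,0,50,0,0,0],[0.2,0,0,60,0,0,0],[0.2,-40,15,0,0,0,0],[0.2,-40,40,0,0,0,0],[0.2,-40,40,0,0,0,0]]'
python3 -m creep '[[0.2,-40,40,-20,0,0,0],[0.2,-20,41,-30,0,0,0],[0.2,0,0,0,0,0,0],[0.2,0,0,0,0,0,0]]'
python3 - <<'E'
from h import *
im,D,p,r=look('w6');P=wcloud(D,p,r)*1000;h=P[...,2];print(p)
m=(D>0)&(h>20)&(h<40)&(np.hypot(P[...,0]-441,P[...,1]-73)<25);q=P[m];print(len(q),cv2.minAreaRect(q[:,:2].astype(np.float32)))
m=(D>0)&(h>40)&(h<60)&(np.hypot(P[...,0]-621,P[...,1]+102)<40);q=P[m];print(len(q),q.mean(0) if len(q) else '')
E
```

```text
t: 11.48
eef_pos: [0.6215, -0.1029, 0.016]
tool_rot: [-0.0, 0.733, 0.68, -0.0]
contact_force: [1.3, 0.1, -0.3]
gripper_width: 0.6
grasp_force: 0.0
t: 12.1
eef_pos: [0.5004, -0.0071, 0.1263]
tool_rot: [0.0, 0.733, 0.68, 0.0]
contact_force: [0.3, 1.1, -0.4]
gripper_width: 0.602
grasp_force: 0.0
t: 12.6
eef_pos: [0.4422, 0.0728, 0.0763]
tool_rot: [0.0, 0.733, 0.681, 0.0]
contact_force: [0.1, -0.8, 1.1]
gripper_width: 0.596
grasp_force: 0.0
[0.44216386 0.07282527 0.07634636]
1233 ((441.02099609375, 73.68678283691406), (28.653242111206055, 28.396560668945312), 41.88784408569336)
0
```

View pics/w6.png

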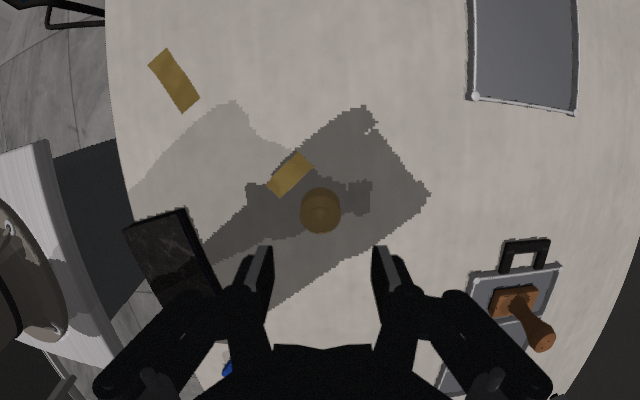

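```bash
python3 -m creep '[[0.2,-1,1,-35,0,0,0],[0.2,0,0,-30,0,0,0],[0.2,0,0,-10,0,0,0],[0.2,0,0,0,0,0,0]]' 60
python3 -m creep '[[-0.2,0,0,0,0,0,0],[-0.2,0,0,0,0,0,0],[-0.2,0,0,0,0,0,0]]'
```

```text
t: 13.15
eef_pos: [0.4411, 0.0735, 0.0012]
tool_rot: [0.0, 0.733, 0.68, -0.0]
contact_force: [-0.3, 0.7, 0.6]
gripper_width: 0.602
grasp_force: 0.0
t: 13.52
eef_pos: [0.441, 0.0741, 0.0017]
tool_rot: [0.0, 0.733, 0.68, 0.0]
contact_force: [0.2, -0.2, -0.9]
gripper_width: 0.398
grasp_force: 0.0
```

```bash
python3 -m creep '[[-0.2,0,0,-1.5,0,0,0],[-0.2,0,0,-0.5,0,0,0],[-0.2,0,0,0,0,0,0]]' 60
python3 -m creep '[[-1,0,0,0,0,0,0],[-1,0,0,0,0,0,0],[-1,0,0,0,0,0,0]]'
```

```text
t: 13.9
eef_pos: [0.4406, 0.074, -0.0008]
tool_rot: [0.0, 0.733, 0.68, -0.0]
contact_force: [-1.5, -0.8, 3.9]
gripper_width: 0.4
grasp_force: 2.1
t: 14.28
eef_pos: [0.4413, 0.0742, -0.0001]
tool_rot: [0.001, 0.733, 0.68, 0.0]
contact_force: [-2.4, -1.2, 13.3]
gripper_width: 0.314
grasp_force: 62.1
```

```bash
python3 -m creep '[[-1,0,0,5,0,0,0],[-1,0,0,25,0,0,0],[-1,0,0,40,0,0,0],[-1,0,0,0,0,0,0]]'
python3 - <<'E'
from h import *
im,D,p,r=look('w7');P=wcloud(D,p,r)*1000;print(p)
x=im[330-130:400,200:440];cv2.imwrite('pics/w7c.png',cv2.resize(x[...,::-1],None,fx=2,fy=2))
E
```

```text
t: 14.78
eef_pos: [0.4422, 0.0744, 0.0711]
tool_rot: [0.001, 0.733, 0.68, 0.002]
contact_force: [0.9, 0.3, -2.1]
gripper_width: 0.313
grasp_force: 59.4
[0.44224271 0.07441922 0.07110564]
```

View pics/w7c.png

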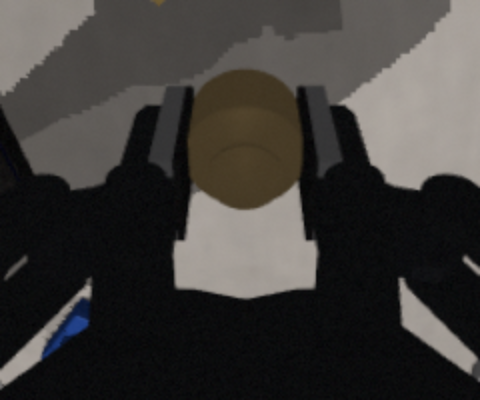

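The brass weight is held squarely between the pads and the force reads its weight. Carrying it to the far bay.

```bash
python3 -m creep '[[-1,10,-35,35,0,0,0],[-1,15,-45,35,0,0,0],[-1,25,-45,0,0,0,0],[-1,40,-40,0,0,0,0],[-1,42,-40,0,0,0,0]]'
python3 -m creep '[[-1,42,-35,0,0,0,0],[-1,0,0,-20,0,0,0],[-1,0,0,0,0,0,0]]'
python3 - <<'E'
from h import *
im,D,p,r=look('w8');P=wcloud(D,p,r)*1000;h=P[...,2];print(p)
ax=np.array([.07,.9975]);o=np.array([616.6,-165.5]);d=P[...,:2]-o;a=d@ax;b=d@np.array([ax[1],-ax[0]])
m=(D>0)&(h>7.5)&(h<15)&(np.abs(b)<48);hist,e=np.histogram(a[m],bins=np.arange(-45,170,2));print([(int(e[i]),int(n)) for i,n in enumerate(hist) if n>20])
m=(D>0)&(h>7.5)&(h<15)&(a>20)&(a<140);hist,e=np.histogram(b[m],bins=np.arange(-65,65,2));print([(int(e[i]),int(n)) for i,n in enumerate(hist) if n>20])
E
```

```text
t: 15.45
eef_pos: [0.5725, -0.1326, 0.1374]
tool_rot: [-0.001, 0.733, 0.68, -0.001]
contact_force: [0.6, 0.8, -1.5]
gripper_width: 0.31
grasp_force: 59.7
t: 15.82
eef_pos: [0.6117, -0.165, 0.1153]
tool_rot: [-0.003, 0.733, 0.681, -0.002]
contact_force: [-0.3, 1.1, -1.1]
gripper_width: 0.318
grasp_force: 59.8
[ 0.61171592 -0.16497631  0.11525417]
[(-35, 30), (-33, 202), (-31, 305), (29, 250), (31, 273), (93, 258), (95, 245), (109, 29), (111, 33), (155, 307), (157, 221), (159, 63)]
[(-57, 86), (-55, 383), (-53, 178), (-51, 21), (-47, 23), (-45, 22), (-43, 23), (-39, 25), (-35, 25), (-33, 23), (-31, 26), (-29, 26), (-25, 30), (-21, 27), (-17, 27), (-13, 24), (-11, 22), (-9, 22), (-7, 28), (-3, 28), (1, 27), (5, 26), (7, 22), (11, 25), (13, 21), (15, 29), (17, 21), (19, 31), (21, 21), (23, 25), (25, 23), (27, 21), (29, 22), (31, 23), (33, 23), (35, 22), (39, 27), (43, 25), (47, 21), (49, 23), (51, 54), (53, 431), (55, 179)]
```

View pics/w8.png

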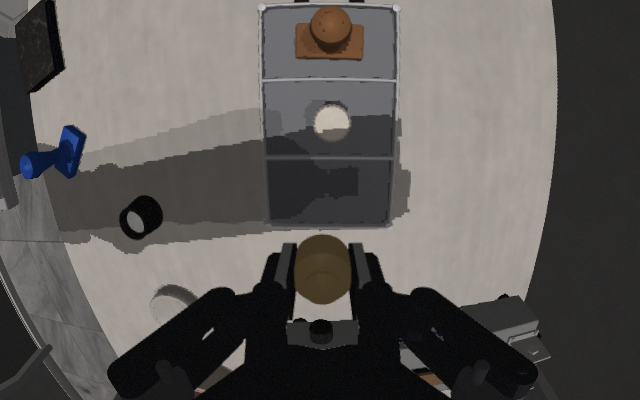

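The vial stands in the middle of its bay at (332,122), and the weight is held at (322,270). Lowering it into the end bay.

```bash
python3 -m creep '[[-1,5,-1,-40,0,0,0],[-1,0,0,-40,0,0,0],[-1,0,0,-20,0,0,0],[-1,0,0,-6,0,0,0],[-1,0,0,-3,0,0,0]]'
python3 -m creep '[[-1,0,0,-1.5,0,0,0],[-1,0,0,0,0,0,0]]'
```

```text
t: 16.5
eef_pos: [0.6204, -0.1667, 0.0111]
tool_rot: [0.001, 0.733, 0.681, 0.001]
contact_force: [0.6, -0.1, -1.5]
gripper_width: 0.31
grasp_force: 59.8
t: 16.75
eef_pos: [0.6202, -0.1671, 0.0095]
tool_rot: [0.001, 0.733, 0.68, 0.0]
contact_force: [-0.1, -0.1, -0.9]
gripper_width: 0.315
grasp_force: 59.8
```

```bash
python3 -m creep '[[-1,-3.5,1.4,-2,0,0,0],[-1,0,0,-2,0,0,0],[-1,0,0,-1,0,0,0],[-1,0,0,0,0,0,0],[-1,0,0,0,0,0,0]]'
```

```text
t: 17.38
eef_pos: [0.6162, -0.1655, 0.0036]
tool_rot: [0.0, 0.733, 0.68, 0.0]
contact_force: [-1.2, -0.2, -0.8]
gripper_width: 0.317
grasp_force: 59.8
```

```bash
python3 -m creep '[[-1,0,0,-1,0,0,0],[0,0,0,0,0,0,0],[0.2,0,0,0,0,0,0],[0.2,0,0,0,0,0,0],[0.2,0,0,50,0,0,0]]'
python3 -m creep '[[0.2,0,0,60,0,0,0],[0.2,-40,35,10,0,0,0],[0.2,-36,50,0,0,0,0],[0.2,-36,50,0,0,0,0],[0.2,-36,50,0,0,0,0]]'
python3 -m creep '[[0.2,-36,50,0,0,0,0],[0.2,0,60,0,0,0,0.106],[0.2,0,60,0,0,0,0.106],[0.2,0,60,0,0,0,0.106],[0.2,0,60,0,0,0,0.106]]'
python3 -m creep '[[0.2,0,0,0,0,0,0],[0.2,0,0,0,0,0,0]]'
python3 - <<'E'
from h import *
im,D,p,r=look('w9');P=wcloud(D,p,r)*1000;h=P[...,2];print(p,R.from_quat(np.roll(r,-1)).as_matrix()[:2,1])
m=(D>0)&(h>8)&(h<45)&(np.hypot(P[...,0]-432,P[...,1]-309)<75);m=cv2.morphologyEx(m.astype(np.uint8),cv2.MORPH_OPEN,np.ones((3,3)))>0
q=P[m];print(len(q),cv2.minAreaRect(q[:,:2].astype(np.float32)),np.percentile(q[:,2],98))
E
```

```text
t: 18.0
eef_pos: [0.6129, -0.1651, 0.0494]
tool_rot: [-0.003, 0.733, 0.681, -0.002]
contact_force: [0.6, -0.7, 0.1]
gripper_width: 0.598
grasp_force: 0.0
t: 18.62
eef_pos: [0.467, 0.0209, 0.1229]
tool_rot: [0.0, 0.733, 0.68, 0.0]
contact_force: [1.5, 0.7, 0.7]
gripper_width: 0.599
grasp_force: 0.0
t: 19.25
eef_pos: [0.4321, 0.3113, 0.1228]
tool_rot: [0.0, 0.572, 0.82, 0.0]
contact_force: [1.3, -0.4, -1.0]
gripper_width: 0.598
grasp_force: 0.0
t: 19.5
eef_pos: [0.4319, 0.3089, 0.1223]
tool_rot: [0.0, 0.573, 0.819, -0.001]
contact_force: [0.5, -1.3, -0.2]
gripper_width: 0.603
grasp_force: 0.0
[0.43187759 0.30887539 0.1222846 ] [0.93945402 0.34267399]
3998 ((457.4330139160156, 319.2904357910156), (85.26148986816406, 111.02961730957031), 20.628698348999023) 32.990375267058646
```

View pics/w9.png

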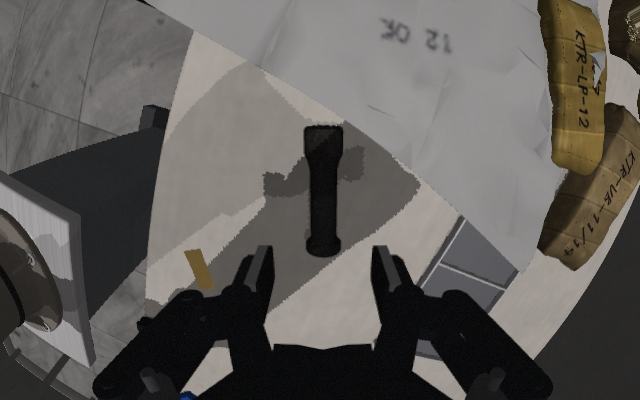

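The torch lies along the tool's x axis at (323,190), directly below the tool with both sides clear. Grasping at its middle.

```bash
python3 -m creep '[[0.2,0.5,0.5,-45,0,0,0],[0.2,0,0,-45,0,0,0],[0.2,0,0,-25,0,0,0],[0.2,0,0,-4,0,0,0],[0.2,0,0,0,0,0,0]]' 50
python3 -m creep '[[-1,0,0,0,0,0,0],[-1,0,0,0,0,0,0],[-1,0,0,0,0,0,0],[-1,0,0,0,0,0,0]]'
python3 -m creep '[[-1,0,0,5,0,0,0],[-1,0,0,40,0,0,0],[-1,0,0,35,0,0,0],[-1,0,0,0,0,0,0]]'
```

```text
t: 20.18
eef_pos: [0.4333, 0.3093, 0.0043]
tool_rot: [0.0, 0.574, 0.819, 0.0]
contact_force: [0.3, -0.3, 0.3]
gripper_width: 0.601
grasp_force: 0.0
t: 20.68
eef_pos: [0.4336, 0.3104, 0.005]
tool_rot: [0.001, 0.573, 0.819, 0.001]
contact_force: [0.2, -1.0, 7.7]
gripper_width: 0.368
grasp_force: 50.8
t: 21.18
eef_pos: [0.434, 0.3113, 0.0863]
tool_rot: [0.001, 0.573, 0.819, 0.002]
contact_force: [0.1, -0.2, -0.4]
gripper_width: 0.364
grasp_force: 50.0
```

```bash
python3 -m creep '[[-1,45,-26,34,0,0,-0.143],[-1,45,-26,0,0,0,-0.143],[-1,45,-26,0,0,0,-0.143],[-1,46,-25,0,0,0,0],[-1,0,0,0,0,0,0]]'
python3 -m creep '[[-1,0,0,0,0,0,0],[-1,0,0,0,0,0,0]]'
python3 - <<'E'
from h import *
im,D,p,r=look('w10');P=wcloud(D,p,r)*1000;h=P[...,2];print(p,R.from_quat(np.roll(r,-1)).as_matrix()[:2,1])
x,y=P[...,0],P[...,1]
ok=(D>0)&(h>7.5)&(h<15)&(x>540)&(x<700)&(y>120)&(y<360)
q=P[ok][:,:2];print(ok.sum())
for yy in range(140,340,20):
    s=q[(q[:,1]>yy)&(q[:,1]<yy+8)];print(yy,len(s),np.round([np.percentile(s[:,0],3),np.percentile(s[:,0],97)],1) if len(s)>5 else '')
ax=np.array([.075,.9972]);o=np.array([620,240.]);d=P[...,:2]-o;a=d@ax;b=d@np.array([ax[1],-ax[0]])
m=ok&(np.abs(b)<48);hist,e=np.histogram(a[m],bins=np.arange(-110,110,2));print([(int(e[i]),int(n)) for i,n in enumerate(hist) if n>15])
m=(D>0)&(np.abs(h-p[2]*1000-11)<30)&(im.max(-1)<80)&(np.arange(400)[:,None]<250)&(np.abs(np.arange(640)-320)<60)
t=P[m];print(len(t),cv2.minAreaRect(t[:,:2].astype(np.float32)),np.percentile(t[:,2],[5,50,95]))
E
```

```text
t: 21.8
eef_pos: [0.6169, 0.2021, 0.1159]
tool_rot: [0.001, 0.737, 0.676, -0.001]
contact_force: [-0.9, 0.5, -1.2]
gripper_width: 0.367
grasp_force: 50.1
t: 22.05
eef_pos: [0.612, 0.2083, 0.1172]
tool_rot: [-0.001, 0.734, 0.68, -0.0]
contact_force: [-0.6, 0.4, -0.9]
gripper_width: 0.365
grasp_force: 50.1
[0.61197903 0.20828683 0.11720721] [ 0.99707989 -0.07635383]
2550
140 88 [629.9 668.2]
160 67 [557.1 668.9]
180 51 [559.1 669.7]
200 76 [560.2 672.3]
220 82 [561.9 673.4]
240 86 [563.1 674.8]
260 94 [564.6 677. ]
280 88 [566.8 678. ]
300 90 [568.1 679.6]
320 99 [569.8 681.2]
[(-94, 44), (30, 108), (32, 279), (34, 25), (92, 58), (94, 108), (96, 36)]
6352 ((614.9632568359375, 239.731689453125), (48.337303161621094, 44.104820251464844), 84.68844604492188) [118.1295358  140.89212538 144.87028341]
```

View pics/w10.png

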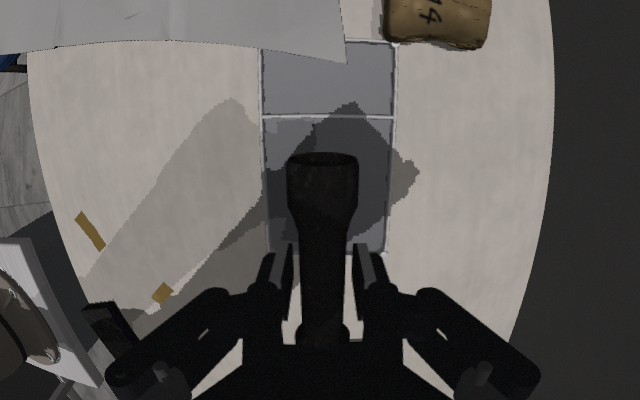

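The torch is held level, its head at (322,180) over the long bay. The divider is at row 116 and the near end wall at row 250. Lowering partway to let the position settle.

```bash
python3 -m creep '[[-1,1.5,1,-35,0,0,0],[-1,0,0,-35,0,0,0],[-1,0,0,-25,0,0,0],[-1,0,0,0,0,0,0],[-1,0,0,0,0,0,0]]'
python3 - <<'E'
from h import *
f=np.load('pics/w10.npz');P=wcloud(f['d'],f['p'],f['r'])*1000
for u,v in((300,50),(320,25),(335,55),(250,42),(370,45),(200,30)):print((u,v),np.round(P[v,u]))
E
```

```text
t: 22.72
eef_pos: [0.6154, 0.2089, 0.0238]
tool_rot: [0.0, 0.734, 0.679, 0.001]
contact_force: [0.4, 1.2, -0.9]
gripper_width: 0.366
grasp_force: 50.1
(300, 50) [606. 322.  47.]
(320, 25) [621. 338.  51.]
(335, 55) [629. 316.  55.]
(250, 42) [570. 334.  37.]
(370, 45) [660. 329.   4.]
(200, 30) [527. 354.  22.]
```

```bash
python3 -m creep '[[-1,1,0,-10,0,0,0],[-1,0,0,-3,0,0,0],[-1,0,0,-2,0,0,0],[-1,0,0,0,0,0,0]]'
python3 - <<'E'
from h import *
f=np.load('pics/w10.npz');P=wcloud(f['d'],f['p'],f['r'])*1000;D=f['d']
m=(D>0)&(P[...,2]>20)&(P[...,2]<90)&(np.arange(400)[:,None]<70)
q=P[m]
for x in range(560,710,10):
    s=q[(q[:,0]>x)&(q[:,0]<x+10)]
    if len(s)>3:
        i=s[:,1].argmin();print(x,len(s),"min y %.0f z %.0f"%(s[i,1],s[i,2]),"zmax %.0f"%s[:,2].max())
E
```

```text
t: 23.22
eef_pos: [0.6162, 0.2079, 0.0081]
tool_rot: [0.0, 0.735, 0.679, 0.0]
contact_force: [-2.0, -2.5, 4.3]
gripper_width: 0.368
grasp_force: 50.5
560 581 min y 331 z 36 zmax 39
570 614 min y 328 z 38 zmax 44
580 659 min y 324 z 44 zmax 47
590 750 min y 321 z 48 zmax 50
600 815 min y 317 z 49 zmax 51
610 870 min y 315 z 52 zmax 53
620 939 min y 311 z 54 zmax 56
630 542 min y 309 z 54 zmax 58
660 79 min y 333 z 35 zmax 40
670 692 min y 330 z 30 zmax 47
680 556 min y 329 z 23 zmax 47
690 531 min y 329 z 23 zmax 47
700 508 min y 331 z 30 zmax 48
```

The torch is seated. The paper's raised corner overhangs the short bay (z≈54, y≥309 at x≈630), so the loupe must go in from the −y side, low, gripped slightly off-centre. Releasing the torch and moving to the loupe.

```bash
python3 -m creep '[[0,0,0,0,0,0,0],[0.2,0,0,0,0,0,0],[0.2,0,0,0,0,0,0],[0.2,0,0,50,0,0,0],[0.2,0,0,60,0,0,0]]'
python3 -m creep '[[0.4,-26,-55,0,0,0,0],[0.4,-26,-55,0,0,0,0],[0.4,-26,-55,0,0,0,0],[0.4,-26,-55,0,0,0,0],[0.4,-26,-55,0,0,0,0]]'
python3 -m creep '[[0.4,-26,-56,0,0,0,0],[0.4,-26,-56,-30,0,0,0],[0.4,0,0,0,0,0,0],[0.4,0,0,0,0,0,0],[0.4,0,0,0,0,0,0]]'
python3 - <<'E'
from h import *
im,D,p,r=look('w11');P=wcloud(D,p,r)*1000;h=P[...,2];print(p)
m=(D>0)&(h>12)&(h<40)&(np.hypot(P[...,0]-434,P[...,1]+174)<30);q=P[m];print(len(q),cv2.minAreaRect(q[:,:2].astype(np.float32)),np.percentile(q[:,2],98))
E
```

```text
t: 23.85
eef_pos: [0.6151, 0.2076, 0.1175]
tool_rot: [-0.001, 0.734, 0.679, -0.001]
contact_force: [0.7, 0.2, -0.5]
gripper_width: 0.6
grasp_force: 0.0
t: 24.48
eef_pos: [0.4853, -0.0687, 0.1178]
tool_rot: [0.0, 0.734, 0.679, 0.0]
contact_force: [0.3, -0.6, -0.4]
gripper_width: 0.699
grasp_force: 0.0
t: 25.1
eef_pos: [0.4376, -0.1727, 0.0909]
tool_rot: [0.0, 0.734, 0.68, 0.001]
contact_force: [-0.1, 1.2, 0.6]
gripper_width: 0.704
grasp_force: 0.0
[ 0.43764739 -0.17268412  0.09085175]
2007 ((432.9285583496094, -174.32203674316406), (34.23696517944336, 34.86060333251953), 23.578733444213867) 31.82002003560242
```

View pics/w11.png

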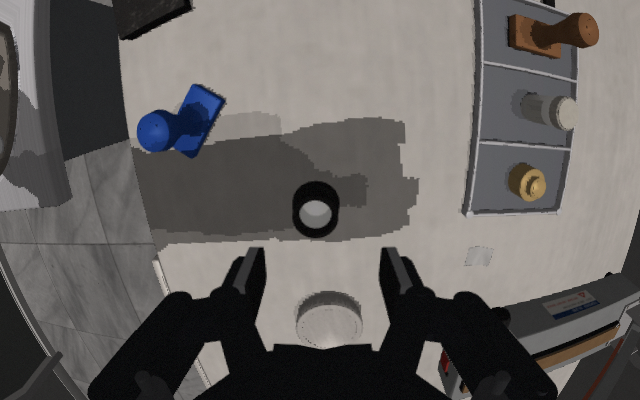

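The loupe stands at (316,210), and the weight is upright in the end bay at (527,183).

```bash
python3 -m creep '[[0.4,-4,-6.5,-30,0,0,0],[0.4,0,0,-30,0,0,0],[0.4,0,0,-15,0,0,0],[0.4,0,0,0,0,0,0]]' 40
```

```text
t: 25.65
eef_pos: [0.4324, -0.1796, 0.0149]
tool_rot: [-0.001, 0.734, 0.679, -0.0]
contact_force: [0.7, -0.0, -0.7]
gripper_width: 0.7
grasp_force: 0.0
```

```bash
python3 -m creep '[[0.4,1,0,-8,0,0,0],[0.4,0,0,-4,0,0,0],[0.4,0,0,0,0,0,0],[-1,0,0,0,0,0,0],[-1,0,0,0,0,0,0]]' 30
python3 -m creep '[[-1,0,0,0,0,0,0],[-1,0,0,0,0,0,0],[-1,0,0,0,0,0,0]]'
python3 -m creep '[[-1,0,0,5,0,0,0],[-1,0,0,30,0,0,0],[-1,0,0,40,0,0,0],[-1,0,0,0,0,0,0],[-1,0,0,0,0,0,0]]'
python3 - <<'E'
from h import *
im,D,p,r=look('w12');P=wcloud(D,p,r)*1000;h=P[...,2]-p[2]*1000;print(p)
x=im[180:400,200:440];cv2.imwrite('pics/w12c.png',cv2.resize(cv2.convertScaleAbs(x[...,::-1],alpha=2),None,fx=2,fy=2))
E
```

```text
t: 26.28
eef_pos: [0.4334, -0.1806, 0.0038]
tool_rot: [0.0, 0.735, 0.679, -0.0]
contact_force: [-1.0, 0.9, 4.1]
gripper_width: 0.406
grasp_force: 29.4
t: 26.65
eef_pos: [0.4334, -0.1806, 0.0038]
tool_rot: [0.0, 0.735, 0.679, -0.0]
contact_force: [-0.8, -0.1, 5.0]
gripper_width: 0.403
grasp_force: 29.5
t: 27.28
eef_pos: [0.4331, -0.1807, 0.0782]
tool_rot: [0.0, 0.735, 0.679, -0.0]
contact_force: [0.2, -0.2, -0.8]
gripper_width: 0.4
grasp_force: 30.0
[ 0.43306569 -0.1806809   0.07816106]
```

View pics/w12c.png

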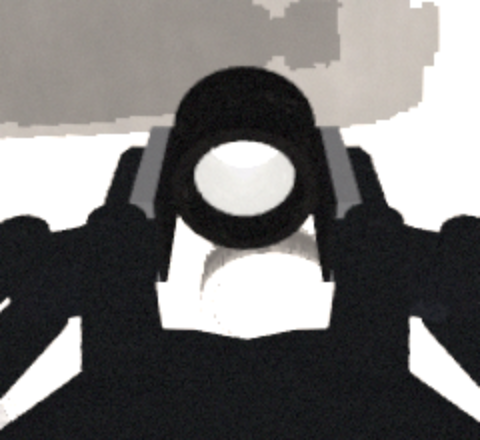

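The loupe is gripped squarely, upright, slightly forward on the pads as intended. Carrying it to the staging point short of the paper overhang.

```bash
python3 -m creep '[[-1,10,50,30,0,0,0],[-1,15,56,20,0,0,0],[-1,20,57,0,0,0,0],[-1,20,57,0,0,0,0],[-1,22,57,0,0,0,0]]'
python3 -m creep '[[-1,28,55,0,0,0,0],[-1,28,54,0,0,0,0],[-1,28,47,0,0,0,0],[-1,18,26,0,0,0,0],[-1,0,0,0,0,0,0]]'
python3 -m creep '[[-1,0,0,0,0,0,0],[-1,0,0,0,0,0,0],[-1,0,0,0,0,0,0]]'
python3 - <<'E'
from h import *
im,D,p,r=look('w13');P=wcloud(D,p,r)*1000;h=P[...,2];print(p,R.from_quat(np.roll(r,-1)).as_matrix()[:2,1])
ok=(D>0)&(h>7.5)&(h<15)&(P[...,0]>540)&(P[...,0]<700)
ax=np.array([.075,.9972]);o=np.array([619,240.]);d=P[...,:2]-o;a=d@ax;b=d@np.array([ax[1],-ax[0]])
m=ok&(np.abs(b)<48)&(a>0);hist,e=np.histogram(a[m],bins=np.arange(0,110,2));print([(int(e[i]),int(n)) for i,n in enumerate(hist) if n>15])
m=ok&(a>36)&(a<90);hist,e=np.histogram(b[m],bins=np.arange(-65,65,2));print([(int(e[i]),int(n)) for i,n in enumerate(hist) if n>10])
m=(D>0)&(h>35)&(h<70)&(P[...,1]>290)
q=P[m]
for x in range(580,660,10):
    s=q[(q[:,0]>x)&(q[:,0]<x+10)]
    if len(s)>3: i=s[:,1].argmin();print(x,"min y %.0f z %.0f"%(s[i,1],s[i,2]),"zmin near edge %.0f"%s[s[:,1]<s[i,1]+8][:,2].min())
E
```

```text
t: 27.95
eef_pos: [0.5201, 0.098, 0.1271]
tool_rot: [-0.0, 0.735, 0.679, -0.001]
contact_force: [0.7, -0.6, -0.3]
gripper_width: 0.407
grasp_force: 30.0
t: 28.58
eef_pos: [0.6217, 0.2814, 0.1262]
tool_rot: [-0.001, 0.733, 0.68, -0.001]
contact_force: [0.2, -0.5, -0.6]
gripper_width: 0.405
grasp_force: 30.0
t: 28.95
eef_pos: [0.6224, 0.2773, 0.1283]
tool_rot: [0.0, 0.735, 0.678, -0.0]
contact_force: [-0.3, 1.0, -0.2]
gripper_width: 0.402
grasp_force: 30.0
[0.62237698 0.27728923 0.12833172] [ 0.99679667 -0.07997739]
[(18, 95), (20, 51), (22, 32), (30, 102), (32, 252), (34, 161), (94, 89), (96, 56)]
[(-57, 19), (-55, 127), (-53, 22), (53, 153), (55, 52)]
580 min y 325 z 44 zmin near edge 40
590 min y 321 z 47 zmin near edge 44
600 min y 318 z 50 zmin near edge 45
610 min y 314 z 51 zmin near edge 48
620 min y 311 z 54 zmin near edge 50
630 min y 310 z 55 zmin near edge 53
640 min y 419 z 36 zmin near edge 35
650 min y 421 z 38 zmin near edge 35
```

View pics/w13.png

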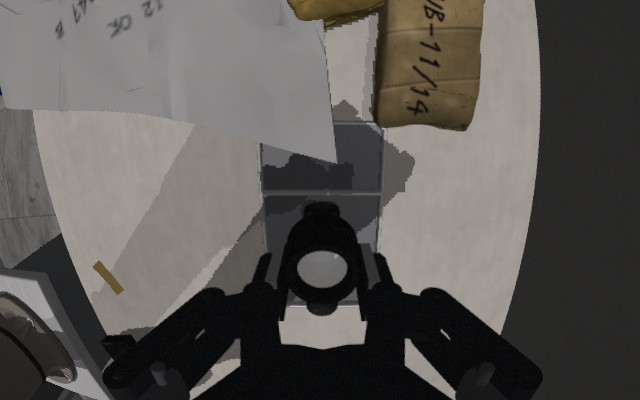

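The torch lies in the long bay under the tool and the loupe is above it. The paper corner at (335,162) overhangs the short bay. Going down just short of the paper, then sliding under it.

```bash
python3 -m creep '[[-1,0,2,-40,0,0,0],[-1,0,0,-40,0,0,0],[-1,0,0,-25,0,0,0],[-1,0,0,0,0,0,0],[-1,0,0,0,0,0,0]]'
```

```text
t: 29.62
eef_pos: [0.6233, 0.2812, 0.0248]
tool_rot: [0.0, 0.735, 0.679, 0.001]
contact_force: [-0.2, -0.1, 0.2]
gripper_width: 0.4
grasp_force: 30.0
```

```bash
python3 -m creep '[[-1,0,-0.5,-5,0,0,0],[-1,0,0,-2.5,0,0,0],[-1,0,0,0,0,0,0],[-1,0,6,0,0,0,0],[-1,0,6,0,0,0,0]]'
python3 -m creep '[[-1,0,2,0,0,0,0],[-1,0,0,0,0,0,0]]'
```

```text
t: 30.25
eef_pos: [0.6224, 0.2927, 0.016]
tool_rot: [-0.0, 0.734, 0.679, 0.0]
contact_force: [-0.1, 0.0, -0.2]
gripper_width: 0.399
grasp_force: 30.0
t: 30.5
eef_pos: [0.6223, 0.2944, 0.0158]
tool_rot: [-0.0, 0.734, 0.679, 0.0]
contact_force: [0.1, 1.3, -1.4]
gripper_width: 0.397
grasp_force: 30.0
```

Loupe at y≈300 now, with no contact. Lower, finish the slide and seat it.

```bash
python3 -m creep '[[-1,0,0,-5,0,0,0],[-1,1,3.3,0,0,0,0],[-1,0,0,-2.5,0,0,0],[-1,0,0,0,0,0,0],[-1,0,0,0,0,0,0]]'
```

```text
t: 31.12
eef_pos: [0.6235, 0.2972, 0.0083]
tool_rot: [0.0, 0.735, 0.679, 0.0]
contact_force: [-0.8, 0.1, 0.6]
gripper_width: 0.403
grasp_force: 30.0
```

```bash
python3 -m creep '[[-1,0,0.5,-1.3,0,0,0],[-1,0,0,0,0,0,0],[-1,0,0,0,0,0,0]]'
python3 -m creep '[[0,0,0,0,0,0,0],[0.2,0,0,0,0,0,0],[0.2,0,0,0,0,0,0],[0.2,0,0,0,0,0,0],[0.2,0,0,12,0,0,0]]'
python3 -m creep '[[0.2,0,-8,5,0,0,0],[0.2,0,-10,20,0,0,0],[0.2,0,-10,40,0,0,0],[0.2,-10,-40,40,0,0,0],[0.2,-20,-40,30,0,0,0]]'
python3 -m creep '[[0.2,-20,-50,0,0,0,0],[0.2,0,0,0,0,0,0],[0.2,0,0,0,0,0,0]]'
python3 - <<'E'
from h import *
im,D,p,r=look('w14');P=wcloud(D,p,r)*1000;h=P[...,2];print(p)
ax=np.array([.075,.9972]);o=np.array([619,240.]);d=P[...,:2]-o;a=d@ax;b=d@np.array([ax[1],-ax[0]])
for nm,a0,lo,hi,R0 in(("loupe",63.5,14,38,32),("torch",-31.5,14,40,64)):
    m=(D>0)&(h>lo)&(h<hi)&(np.abs(a-a0)<R0)&(np.abs(b)<35)
    q=np.stack([a[m],b[m]],-1).astype(np.float32);print(nm,len(q),cv2.minAreaRect(q),np.percentile(h[m],[2,98]),"a",np.percentile(q[:,0],[1,99]),"b",np.percentile(q[:,1],[1,99]))
im2,_=read_camera("scene");c=im2[130:370,140:440];cv2.imwrite('pics/fin.png',cv2.resize(c[...,::-1],None,fx=2.5,fy=2.5,interpolation=cv2.INTER_CUBIC))
v=np.full((600,800,3),0,np.uint8);v[:400,:400]=im[:,120:520,::-1][:400];v[0:300,400:800]=cv2.resize(c[...,::-1],(400,300));cv2.imwrite('pics/fin.png',v)
E
```

```text
t: 31.5
eef_pos: [0.6234, 0.2978, 0.007]
tool_rot: [0.0, 0.735, 0.679, -0.0]
contact_force: [0.3, -0.1, -1.3]
gripper_width: 0.404
grasp_force: 30.0
t: 32.12
eef_pos: [0.6227, 0.2973, 0.0184]
tool_rot: [-0.0, 0.734, 0.679, -0.001]
contact_force: [0.0, -0.8, -0.1]
gripper_width: 0.599
grasp_force: 0.0
t: 32.75
eef_pos: [0.5943, 0.1882, 0.1571]
tool_rot: [0.001, 0.735, 0.678, 0.001]
contact_force: [0.2, -0.9, 0.1]
gripper_width: 0.604
grasp_force: 0.0
t: 33.12
eef_pos: [0.5738, 0.1394, 0.1551]
tool_rot: [0.0, 0.735, 0.678, 0.001]
contact_force: [0.1, 0.6, 0.6]
gripper_width: 0.598
grasp_force: 0.0
[0.57378211 0.13938894 0.15510485]
loupe 812 ((55.11014175415039, -0.7749614715576172), (21.149967193603516, 33.95182418823242), 1.7027395963668823) [15.45809564 34.99068124] a [45.14599133 64.44699776] b [-16.95290972  15.40822273]
torch 3613 ((-31.79488754272461, 0.10450172424316406), (32.51228713989258, 110.3060073852539), 89.72835540771484) [21.87096813 36.06101686] a [-85.62409515  22.04887787] b [-15.17829025  13.76870472]
```

View pics/fin.png

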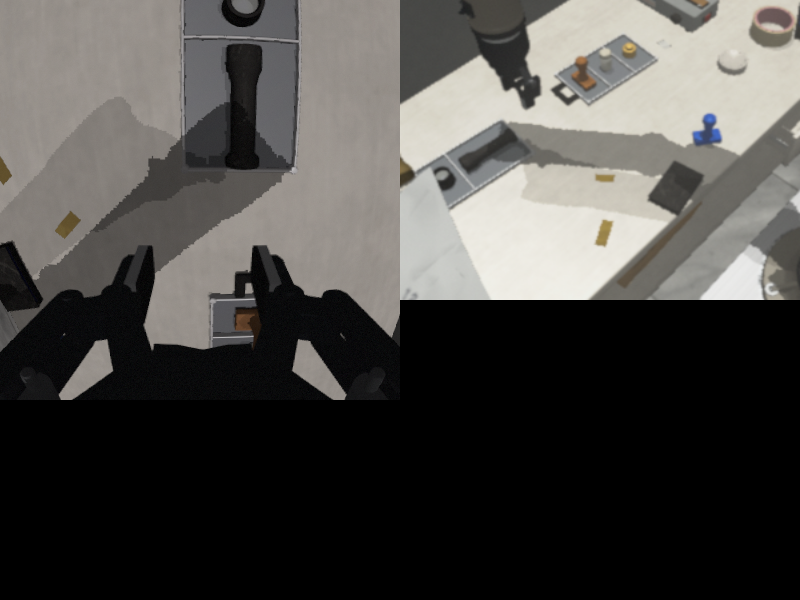

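All five parts are in place: the torch is centred in the long bay, the loupe's near edge is 44.5 mm from the tray centre (so it is centred at 63.5), and the stamp, vial and weight are upright in their bays.

```bash
python3 -c "
from station import *
print(hand_in())"
```

```text
the job is handed in; nothing more can be done
None
```

Both kits are made up and handed in at about 33 s of the 128 s: stamp, vial and brass weight upright in the three-bay tray, torch and loupe in the two-bay tray, and I did not touch the tin, tape roll or blue stamp.

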